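# Pack the gas chromatograph service kit and put its pull-out tray away

## Task

Lift the kit's cantilever top tray by its handle and swing it over to its open side, pack all the spare parts lying on the bench (gas traps, septa jar, liner case, pressure gauge, whichever are there) into the compartment underneath, and swing the top tray back down until it sits on the box. Then press the slide's release lever fully down and push the pull-out tray fully home into the riser. Leave everything else on the bench where it is.

Things in the scene. Friction and masses are not known exactly. Their poses are not given: they have to be found in the camera images.
- slide (a joint): Travel of the pull-out tray in m along the kit's x axis: 0 fully extended towards the robot (as found), 0.255 fully home in the riser. Full-extension slides, a few newtons of friction. Extended, it is locked until the release lever is pressed down. Its grey deck carries the kit: 310 mm wide, top 22 mm above the bench; its white front panel is 360 mm wide, top edge 75 mm above the bench.
- slide_bar (a point): Middle of the round steel pull bar on the front panel of the pull-out tray: 10 mm thick, 140 mm long along the kit's y, 52 mm above the bench, 50 mm off the panel on the robot's side. At home it stands 72 mm in front of the riser, a fixed white cabinet with a grey top, open in front, 300 deep x 380 wide x 215 mm high; extended, the riser's front is 327 mm beyond the bar.
- lock_lever (a joint): Release lever of the slide lock, in rad: 0 up (locked, as found), 0.40 fully down; the lock lets go from about 0.2. It takes about 4 N on the pad and stays where it is put.
- lever_pad (a point): Top centre of the ribbed black pad (44 x 34 mm) of the release lever, which is mounted on the pull-out tray's deck beside the kit, on its -y side (right as seen from the robot), 77 mm from the kit's wall. The pad's top is 72 mm above the bench when up; pressed straight down it sinks about 17 mm to its stop, tilting towards the robot.
- kit (a point): Lower tier of the blue steel service kit, bolted to the pull-out tray and travelling with it: outside 236 (x) x 206 (y) x 78 mm high, walls and floor 4 mm: the compartment is 228 x 198 mm, its floor 4 mm above the origin. Origin: centre of its underside, 22 mm above the bench. +x points into the riser, the way the pull-out tray goes home (within 0.06 rad of straight away from the robot), z up.
- tray_arm (a joint): Angle q (rad) of the 125 mm cantilever arms that carry the kit's top tray: 0 lowered onto the box, covering the whole compartment; 2.217 fully open at its stop, 224 mm across to the +y side (left as seen from the robot). The tray stays level throughout; at q it has moved 0.125*(sin(q-1.134)+0.906) m along the kit's +y and 0.125*(cos(q-1.134)-0.423) m up (72 mm at most).
- tray_floor (a point): Centre of the underside of the kit's top tray: blue, 236 (x) x 206 (y) x 42 mm high, 0.55 kg, small contents fixed in it; 79 mm above the kit's origin when lowered. Let go before q = 1.134 it sinks back shut, past that it sinks open; the hinges are damped, so it sinks slowly (0.6 rad/s or less), and moving it takes 5 to 12 N.
- tray_handle (a point): Middle of the top tray's carrying handle, a round steel bar 12 mm thick and 110 mm long along the kit's x, over the tray's centre line, 80 mm above the tray's underside and 38 mm above its rim.
- gas_trap: Gas trap cartridge: aluminium cylinder 34 mm in diameter and 66 mm long, brass hexagon caps 40 mm across the flats and 12 mm thick at both ends, stubs to 110 mm overall. Lies on a hexagon flat with its axis along its x. Origin: centre of its underside, 20 mm below the axis. 0.22 kg. May be absent, like every part to be packed.
- fat_trap: Shorter, fatter gas trap of the same make: cylinder 44 mm in diameter and 50 mm long, hexagon caps 50 mm across the flats and 12 mm thick, stubs to 94 mm overall, axis along its x, 25 mm above the origin, which is the centre of its underside. 0.25 kg.
- septa_jar: Small round jar with a white cap and a paper label, 50 mm in diameter, 60 mm high, standing. Origin: centre of its underside, z up its axis. 0.10 kg.
- liner_case: Flat grey plastic case for inlet liners, 108 (x) x 46 (y) x 28 mm high. Origin: centre of its underside. 0.15 kg.
- gauge: Pressure gauge lying on its back, white dial up: dark round case 52 mm in diameter, 30 mm high, with a brass stem that sticks out along its -x to 57 mm from the case's centre, 15 mm above the underside. Origin: centre of the case's underside. 0.18 kg.
- beaker: Bystander among the parts: empty glass beaker, 68 mm in diameter, 80 mm high, standing. Origin: centre of its underside.
- solvent: Bystander: amber bottle with a black cap, 66 mm in diameter, 160 mm high, standing. Origin: centre of its underside.
- vial_rack: Bystander: white rack of vials, 90 x 140 x 57 mm high. Origin: centre of its underside.
- spanner: Bystander: steel spanner 160 mm long lying on the bench near the robot.
- driver: Bystander: screwdriver with a black handle, 170 mm long, lying on the bench at the left.
- leak_meter: Bystander: grey hand-held leak meter, 150 x 65 x 34 mm with a steel probe 55 mm long. Origin: centre of its underside.
Mind the look-alikes: they are no part of the job. What is shaped like the gas_trap but pink or purple is not meant.

How it is judged:
On the way, in this order (a step that is already met when the one before it is completed fails the run):
1. the top tray is swung open while the pull-out tray is extended (value of joint tray_arm above 1.9 rad and value of joint slide below 0.02 m), for 0.2 s.
2. every part that is there lies in the compartment, the top tray still open (all of step 1 and x of gas_trap in the frame of kit between -0.119 and 0.119 m and y of gas_trap in the frame of kit between -0.104 and 0.104 m and z of gas_trap in the frame of kit between -0.01 and 0.055 m and x of fat_trap in the frame of kit between -0.119 and 0.119 m and y of fat_trap in the frame of kit between -0.104 and 0.104 m and z of fat_trap in the frame of kit between -0.01 and 0.055 m and x of septa_jar in the frame of kit between -0.119 and 0.119 m and y of septa_jar in the frame of kit between -0.104 and 0.104 m and z of septa_jar in the frame of kit between -0.01 and 0.055 m and x of liner_case in the frame of kit between -0.119 and 0.119 m and y of liner_case in the frame of kit between -0.104 and 0.104 m and z of liner_case in the frame of kit between -0.01 and 0.055 m and x of gauge in the frame of kit between -0.119 and 0.119 m and y of gauge in the frame of kit between -0.104 and 0.104 m and z of gauge in the frame of kit between -0.01 and 0.055 m), for 0.3 s.
3. the top tray is lowered onto the box over the packed parts (value of joint tray_arm below 0.06 rad and value of joint slide below 0.02 m and x of gas_trap in the frame of kit between -0.119 and 0.119 m and y of gas_trap in the frame of kit between -0.104 and 0.104 m and z of gas_trap in the frame of kit between -0.01 and 0.055 m and x of fat_trap in the frame of kit between -0.119 and 0.119 m and y of fat_trap in the frame of kit between -0.104 and 0.104 m and z of fat_trap in the frame of kit between -0.01 and 0.055 m and x of septa_jar in the frame of kit between -0.119 and 0.119 m and y of septa_jar in the frame of kit between -0.104 and 0.104 m and z of septa_jar in the frame of kit between -0.01 and 0.055 m and x of liner_case in the frame of kit between -0.119 and 0.119 m and y of liner_case in the frame of kit between -0.104 and 0.104 m and z of liner_case in the frame of kit between -0.01 and 0.055 m and x of gauge in the frame of kit between -0.119 and 0.119 m and y of gauge in the frame of kit between -0.104 and 0.104 m and z of gauge in the frame of kit between -0.01 and 0.055 m), for 0.3 s.
4. the release lever is pressed down with the pull-out tray still extended (value of joint lock_lever above 0.24 rad and value of joint slide below 0.06 m and value of joint tray_arm below 0.06 rad), for 0.05 s.
At the end, for the whole second after the job is handed in: The pull-out tray is home (within 10 mm of its stop), the top tray is down on the box (within 0.06 rad), and every part that was on the bench lies inside the compartment underneath (value of joint slide above 0.245 m and value of joint tray_arm below 0.06 rad and x of gas_trap in the frame of kit between -0.119 and 0.119 m and y of gas_trap in the frame of kit between -0.104 and 0.104 m and z of gas_trap in the frame of kit between -0.01 and 0.055 m and x of fat_trap in the frame of kit between -0.119 and 0.119 m and y of fat_trap in the frame of kit between -0.104 and 0.104 m and z of fat_trap in the frame of kit between -0.01 and 0.055 m and x of septa_jar in the frame of kit between -0.119 and 0.119 m and y of septa_jar in the frame of kit between -0.104 and 0.104 m and z of septa_jar in the frame of kit between -0.01 and 0.055 m and x of liner_case in the frame of kit between -0.119 and 0.119 m and y of liner_case in the frame of kit between -0.104 and 0.104 m and z of liner_case in the frame of kit between -0.01 and 0.055 m and x of gauge in the frame of kit between -0.119 and 0.119 m and y of gauge in the frame of kit between -0.104 and 0.104 m and z of gauge in the frame of kit between -0.01 and 0.055 m); the robot touches nothing.
It fails at once if a bystander is moved more than 50 mm (distance of any of beaker, solvent, vial_rack, spanner, driver, leak_meter from where it was at the start of the episode above 0.05 m).
It fails at once if the pull-out tray is run in towards the riser with the top tray raised (value of joint slide above 0.055 m and value of joint tray_arm above 0.2 rad).
Of gas_trap, fat_trap, septa_jar, liner_case, gauge only 2 to 4 are there at a start; the rules pass over those that are not, and their reading is None.
At some moment in a run one of gas_trap, fat_trap, septa_jar, liner_case, gauge may be knocked a few centimetres aside while the robot is not near it.
Once in a run the grip may slacken for a moment while it holds something.
It also fails if it takes over 210 s, if anything falls off the work surface, if the arm or the gripper's body presses on something with over 40 N, if the wrist force passes 120 N, or if a joint passes its speed limit or range.

## Robot

A 6-joint arm with a two-finger parallel gripper is mounted at the origin on the work surface. World frame = base frame: x ahead of the robot, y to its left, z up, the work surface at z = 0. Lengths are in m, angles in rad, forces in N, time in s.
With the tool pointing down it reaches from about 0.325 to 1 m from the base axis. Payload 5.1 kg.
Tool frame: the origin (TCP) lies on the centre line of the jaws, within the pads' length; the fingertips stand arm.nose_length ahead of it and the grasp point (between the pads) lies 5 mm behind it (arm.nose_length is the distance from the TCP to the fingertips, in m); z points along the fingers, y is the line along which they close (so a half turn about z gives the same grasp; the last joint's range is limited). The gripper opens to 85 mm and grips with 20 to 120 N. Pads are 22 mm wide; open, the fingers measure 114 mm over their backs; the gripper's body (76 mm by 85 mm) begins 54 mm behind the grasp point. The pads swing forward as they close: fully open they stand 13 mm farther back than shut.
Start: joints at [-1.203, 0.124, 1.65, -0, 1.367, -0.083], TCP at [0.283, -0.585, 0.245] pointing down, gripper open.
Joint ranges: [-2.61, 2.61], [-1.02, 2.33], [0.03, 2.71], [-1.35, 4.49], [0.32, 2.68], [-2.91, 2.91]. Speed limits (rad/s): [2.57, 2.57, 3.14, 3.14, 3.14, 3.14].

## Interface

Orientations are given as a 3x3 rotation matrix whose columns are the frame's x, y, z axes.
In Python, from station import sensors, imaging, hand_in, arm gives the robot as it stands.
- The arm moves only by the tool jog_arm, never from a script. Its argument "targets" is a list of rows, each a list of 5 numbers: the shift along the tool's x, y, z in cm, then the turn about the tool's z in degrees, then the opening, from -1 (shut) to 1 (fully open), so that 0 is half open. In form: [[dx, dy, dz, yaw, gripper], ...]. A call has 1 to 20 rows; each row shifts and turns the commanded pose from where the row before left it, along the tool's axes as they then stand; what a row does not reach is not made up. A row lasts 1/8 s, in which the tool goes at most 62.5 mm and 10.7 degrees, less where a joint would pass 70% of its speed; a pose out of reach is approached as far as the arm can. A call with a gripper value outside its range is refused whole. The fingers move at their own pace and stop on an object; the grip force is fixed at half the most. Time passes only in rows, so rows that do not move let the fingers close. It gives the time, the measured TCP pose, the force and the opening at its end, in the units of the state.
- sensors.state(): the state, without advancing time (a new reading comes with each control period).
- imaging.capture(name): name is "scene" or "top"; returns the picture (480x640x3 uint8, red, green, blue); there is no depth.
- imaging.camera_model(name): a dict with "K" (3x3 intrinsics, pixels), "view" (4x4, takes a point from world to camera coordinates). Camera axes: x right, y up, looking along -z (the intrinsics and any distortion apply to the point x, -y, -z); pixel columns grow to the right and rows downward; lengths in m; the calibration is good to about 2 mm. A picture is of the moment at which its call begins. camera_model takes no time and is no camera call.
- hand_in(): hands the job in, once; it reports no verdict.
The state is a dict: "clock": time; "joint_positions": joint angles; "dq": joint speeds; "effort": joint torques, N m; "eef_pos": TCP position; "ee_rot": TCP orientation; "ft_force": force on the tool from outside, world axes, zero at the start; "moment": the same for the moment, N m; "grip_width": finger opening in m.
Only numpy, scipy, OpenCV 4.12 (cv2) and the standard library are available. Lean on these libraries where they do the work, as an engineer would, in place of code of your own. Each camera call takes 0.05 s, during which the arm holds its last target. There are 200 camera calls.

## Working session

There is one attempt and no reset: what is moved stays moved. The work goes in short steps, Python scripts to look and compute and a tool call to move; the robot and the scene stay as the last step left them, time stands still between calls to the robot, and variables do not carry over. Pictures are saved under pics/ and viewed, on a budget of 14 in all, crops included, one or two more only if the job needs it, and the job is handed in when it is done.

Besides the shell and the picture viewer there is one more tool, called after ">>>" as name(argument=value, ...), one argument or row to a line, values as JSON. jog_arm: Moves the arm, as the interface text tells. Its arguments: {"type":"object","properties":{"targets":{"type":"array"}},"required":["targets"]}

```bash
mkdir -p pics
python3 - <<'E'
from station import sensors, imaging, arm
import cv2
s=sensors.state(); print(s, arm.nose_length)
for n in("scene","top"):
    i=imaging.capture(n); cv2.imwrite(f"pics/{n}0.png",i[...,::-1]); print(imaging.camera_model(n))
E
```

```text
{'clock': 0.0, 'joint_positions': array([-1.20255385e+00,  1.24538505e-01,  1.65167225e+00,  2.36597821e-05,
        1.36755560e+00, -8.26265648e-02]), 'dq': array([ 0.00030403, -0.00051047,  0.00017228, -0.00028308,  0.00037378,
        0.00151664]), 'effort': array([ 8.17979399e-04, -4.23602235e+01, -3.65455163e+01,  2.32707669e-05,
        6.75311036e-03, -1.63921834e-05]), 'eef_pos': array([ 0.2829852 , -0.58450579,  0.24403244]), 'ee_rot': array([[ 9.00070929e-01,  4.35742750e-01, -7.60860947e-04],
       [ 4.35743367e-01, -9.00068648e-01,  2.03631953e-03],
       [ 2.02484389e-04, -2.16437212e-03, -9.99997637e-01]]), 'ft_force': array([-0.77948149,  0.50014032,  0.07922279]), 'moment': array([-0.00160199,  0.04533408,  0.00078475]), 'grip_width': 0.08555622294917303} 0.014
{'K': array([[623.18853234,   0.        , 316.40382537],
       [  0.        , 623.18853234, 237.24607617],
       [  0.        ,   0.        ,   1.        ]]), 'view': array([[-0.70438429,  0.70978253, -0.00717896,  0.34565436],
       [-0.57804304, -0.56771832,  0.58614175,  0.1828072 ],
       [ 0.41195755,  0.41701878,  0.81017672, -2.01259976],
       [ 0.        ,  0.        ,  0.        ,  1.        ]])}
{'K': array([[519.45005975,   0.        , 318.53146119],
       [  0.        , 519.45005975, 234.29326973],
       [  0.        ,   0.        ,   1.        ]]), 'view': array([[-0.02068157, -0.99953561, -0.02237926,  0.03070953],
       [ 0.9977654 , -0.02205703,  0.06306889, -0.47981515],
       [-0.06353323, -0.02102489,  0.99775823, -1.37612407],
       [ 0.        ,  0.        ,  0.        ,  1.        ]])}
```

View pics/top0.png

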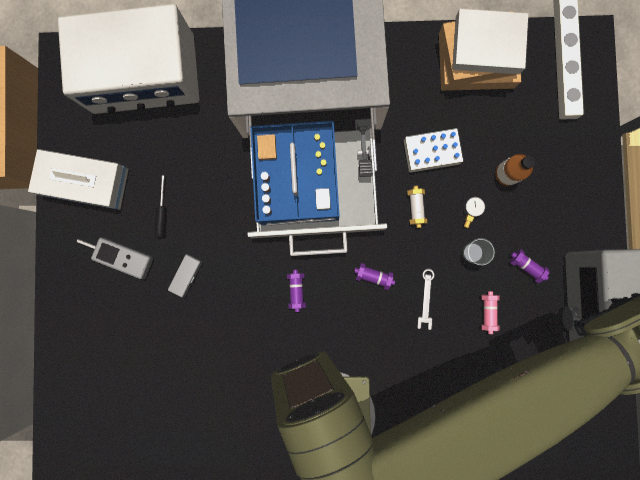

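View pics/scene0.png

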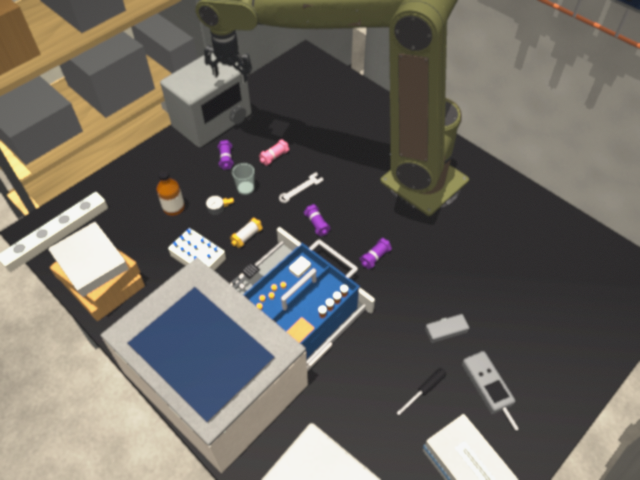

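Candidates in the top view:
- Gas trap: brass caps at (417,207). Look-alikes are purple at (296,291), (375,276), (530,266) and pink at (490,312), all rejected by colour.
- Gauge at (475,207).
- Liner case at (185,275). Look-alikes are the leak meter at (122,258) and the white box at (78,180).
- No jar or fat trap seen so far; the length check on the brass trap will decide.

The handle is at (294,168) and the lever pad at (365,168).

```bash
cat > h.py <<'E'
import numpy as np, cv2
from station import sensors, imaging, arm
def ray(n,u,v):
    m=imaging.camera_model(n);K=m["K"];V=m["view"]
    d=np.linalg.inv(K)@[u,v,1]; d=V[:3,:3].T@(d*[1,-1,-1]); return -V[:3,:3].T@V[:3,3],d
def pt(n,u,v,z):
    o,d=ray(n,u,v); return o+d*(z-o[2])/d[2]
def proj(n,p):
    m=imaging.camera_model(n);c=m["view"]@np.r_[p,1]; q=m["K"]@(c[:3]*[1,-1,-1]); return q[:2]/q[2]
def tri(a,b):
    (o,d),(p,e)=ray("top",*a),ray("scene",*b)
    s=np.linalg.lstsq(np.c_[d,-e],p-o,rcond=None)[0]; x,y=o+s[0]*d,p+s[1]*e
    return (x+y)/2,np.linalg.norm(x-y)
def blobs(n,img,f,box,amin=15):
    x0,y0,x1,y1=box; h=cv2.cvtColor(img,cv2.COLOR_RGB2HSV)
    m=np.zeros(img.shape[:2],np.uint8); m[y0:y1,x0:x1]=f(*[h[y0:y1,x0:x1,i].astype(int) for i in range(3)])*255
    r=[]
    for c in cv2.findContours(m,cv2.RETR_EXTERNAL,cv2.CHAIN_APPROX_NONE)[0]:
        if cv2.contourArea(c)>=amin: r.append((cv2.contourArea(c),cv2.minAreaRect(c)))
    return sorted(r,key=lambda t:-t[0])
def world(n,rect,z):
    (c,s,a)=rect; b=cv2.boxPoints(rect); w=[pt(n,*q,z)[:2] for q in b]; e=[w[1]-w[0],w[2]-w[1]]
    L=sorted(e,key=np.linalg.norm)[::-1]; return pt(n,*c,z)[:2].round(4),[round(float(np.linalg.norm(x)),4) for x in L],round(float(np.degrees(np.arctan2(L[0][1],L[0][0]))),1)
E
python3 - <<'E'
from h import *
t=cv2.imread("pics/top0.png")[...,::-1].copy(); s=cv2.imread("pics/scene0.png")[...,::-1].copy()
br=lambda h,S,v:(h>14)&(h<32)&(S>110)&(v>90)
for a,r in blobs("top",t,br,(400,175,500,235),8): print("brass",a,np.round(r[0],1),world("top",r,.02))
for a,r in blobs("top",t,lambda h,S,v:(v>90),(403,180,433,232),50): print("trap all",a,world("top",r,.02))
for a,r in blobs("top",t,lambda h,S,v:(v>150)&(S<60),(460,190,495,225),8): print("gauge dial",a,np.round(r[0],1),world("top",r,.03))
for a,r in blobs("top",t,lambda h,S,v:(v>80),(160,245,210,305),50): print("case",a,np.round(r[0],1),world("top",r,.028))
for a,r in blobs("top",t,lambda h,S,v:(h>95)&(h<125)&(S>120)&(v>40),(240,110,345,228),500): print("tray blue",a,r,world("top",r,.143))
for a,r in blobs("top",t,lambda h,S,v:(v>130)&(S<70),(285,138,303,203),50): print("handle",a,r,world("top",r,.185))
for a,r in blobs("top",t,lambda h,S,v:(v<70),(357,155,375,180),50): print("pad",a,r,world("top",r,.072))
for a,r in blobs("top",t,lambda h,S,v:(v>170)&(S<50),(240,222,395,258),50): print("panel",a,r,world("top",r,.075))
C=[t[150:270,390:510],t[110:230,240:360],t[230:310,145:225],s[180:260,190:270],s[230:330,230:330],s[300:350,415:480]]
cv2.imwrite("pics/crops.png",np.hstack([cv2.resize(np.vstack([cv2.resize(C[i],(266,266),interpolation=2),cv2.resize(C[i+3],(266,266),interpolation=2)]),(266,532)) for i in range(3)])[...,::-1])
E
```

```text
brass 78.5 [415.2 189.6] (array([ 0.5941, -0.2406]), [0.0463, 0.024], -84.2)
brass 75.0 [417.8 222.8] (array([ 0.5048, -0.2445]), [0.0454, 0.0231], -87.5)
brass 62.0 [468.3 221. ] (array([ 0.5066, -0.3784]), [0.0343, 0.0191], -23.7)
trap all 473.5 (array([ 0.5496, -0.2426]), [0.113, 0.046], -177.9)
gauge dial 252.5 [475. 206.] (array([ 0.5452, -0.3949]), [0.0478, 0.0473], 177.7)
case 650.5 [184.1 275.8] (array([0.377 , 0.3796]), [0.1074, 0.0481], -27.2)
tray blue 7886.5 ((294.0234375, 172.2672576904297), (98.54095458984375, 83.89539337158203), 86.58341979980469) (array([0.6261, 0.0747]), [0.2439, 0.2074], -177.9)
handle 176.5 ((292.867431640625, 167.48068237304688), (49.195068359375, 4.625177383422852), 86.98721313476562) (array([0.6298, 0.0745]), [0.118, 0.011], -178.0)
panel 592.5 ((316.7411193847656, 225.7278289794922), (12.673714637756348, 138.4731903076172), 86.53176879882812) (array([0.4987, 0.0233]), [0.3558, 0.0326], -87.8)
panel 166.5 ((317.6600036621094, 243.37998962402344), (19.802799224853516, 56.85677719116211), 86.8201675415039) (array([0.4533, 0.0219]), [0.1458, 0.0507], -88.1)
```

View pics/crops.png

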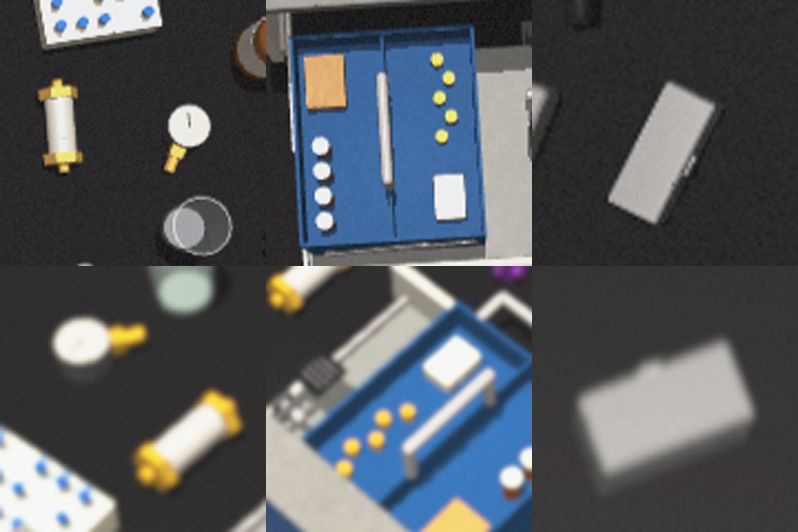

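The trap's brass caps measure 113 mm overall and 46 mm across the corners, which matches the gas_trap, not the fat trap. The gauge (48 mm dial) and the case (107 x 48) match too, so there are three parts and no jar. Kit yaw is about 2.1°. I'll go to the handle.

>>> jog_arm(
  targets=[
    [0,0,0,7.9,1],
    [0,0,0,7.9,1],
    [0,0,0,7.9,1],
    [2.65,-4.6,0,0,1],
    [2.65,-4.6,0,0,1],
    [2.65,-4.6,0,0,1],
    [2.65,-4.6,0,0,1],
    [2.65,-4.6,0,0,1],
    [2.65,-4.6,0,0,1],
    [2.65,-4.6,0,0,1],
    [2.65,-4.6,0,0,0.2],
    [2.65,-4.6,0,0,0.2],
    [2.65,-4.6,0,0,0.2],
    [2.65,-4.6,0,0,0.2],
    [2.65,-4.6,0,0,0.2],
    [2.65,-4.6,0,0,0.2],
    [2.65,-4.6,0,0,0.2],
    [0,0,0,0,0.2],
  ],
)

```text
clock: 2.35
eef_pos: [0.6305, 0.0753, 0.2443]
ee_rot: [[0.999, 0.041, -0.001], [0.041, -0.999, 0.0], [-0.001, -0.0, -1.0]]
ft_force: [-0.1, 0.0, -0.2]
grip_width: 0.0517
```

```bash
cat >> h.py <<'E'
def go(goal,yaw=None):
    """shift (cm, tool axes AFTER the turn) and turn (deg, about tool z) to reach goal with tool x at world angle yaw"""
    s=sensors.state(); R=s["ee_rot"]; a=np.degrees(np.arctan2(R[1,0],R[0,0])); yaw=a if yaw is None else yaw
    t=(a-yaw+180)%360-180; y=np.radians(yaw); d=np.array(goal)-s["eef_pos"]
    print("t",round(s["clock"],2),"tcp",s["eef_pos"].round(4),"ang",round(a,2),"J6",s["joint_positions"][5].round(2),"w",round(s["grip_width"],4),"F",s["ft_force"].round(1),
     "\n turn",round(t,2),"shift cm",(100*np.array([d[0]*np.cos(y)+d[1]*np.sin(y),d[0]*np.sin(y)-d[1]*np.cos(y),-d[2]])).round(2))
E
python3 - <<'E'
from h import *
go([.63,.0745,.176],2.1)
for n in("scene","top"):
    i=imaging.capture(n); cv2.imwrite(f"pics/{n}1.png",i[...,::-1])
s=cv2.imread("pics/scene1.png")
cv2.imwrite("pics/c1.png",cv2.resize(s[180:380,200:400],(600,600)))
E
```

```text
t 2.35 tcp [0.6305 0.0753 0.2443] ang 2.37 J6 1.56 w 0.0517 F [-0.1  0.  -0.2] 
 turn 0.27 shift cm [-0.05  0.07  6.83]
```

View pics/c1.png

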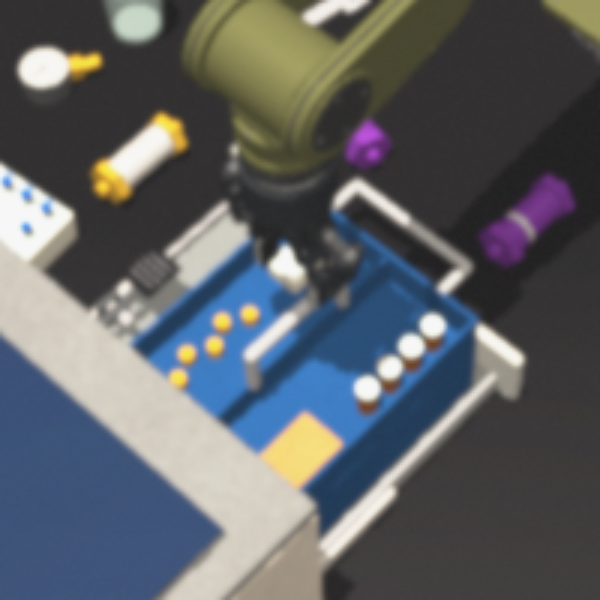

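The gripper straddles the near part of the handle bar, about (310,300) in the crop. Descending and gripping.

>>> jog_arm(
  targets=[
    [0,0,1.7,0.3,0.2],
    [0,0.05,1.7,0,0.2],
    [0,0,1.7,0,0.2],
    [0,0,1.7,0,0.2],
    [0,0,0,0,0.2],
    [0,0,0,0,-1],
    [0,0,0,0,-1],
    [0,0,0,0,-1],
    [0,0,0,0,-1],
    [0,0,0,0,-1],
    [0,0,0,0,-1],
  ],
)

```text
clock: 3.82
eef_pos: [0.6305, 0.0752, 0.1787]
ee_rot: [[0.999, 0.033, 0.002], [0.033, -0.999, 0.006], [0.003, -0.006, -1.0]]
ft_force: [-0.1, 10.1, 0.7]
grip_width: 0.0097
```

Run:
```python
from h import *
go([.63,.0745,.176],2.1)
q=np.linspace(0,2.19,29);y=12.5*(np.sin(q-1.134)+.906);z=12.5*(np.cos(q-1.134)-.423)
print([[0,round(-a,2),round(-b,2),0,-1] for a,b in zip(np.diff(y),np.diff(z))])
```

```text
t 3.83 tcp [0.6305 0.0752 0.1787] ang 1.87 J6 1.57 w 0.0097 F [-0.1 10.1  0.7] 
 turn -0.23 shift cm [-0.06  0.07  0.27]
[[0, np.float64(-0.45), np.float64(-0.87), 0, -1], [0, np.float64(-0.51), np.float64(-0.83), 0, -1], [0, np.float64(-0.58), np.float64(-0.79), 0, -1], [0, np.float64(-0.64), np.float64(-0.74), 0, -1], [0, np.float64(-0.69), np.float64(-0.69), 0, -1], [0, np.float64(-0.75), np.float64(-0.63), 0, -1], [0, np.float64(-0.79), np.float64(-0.57), 0, -1], [0, np.float64(-0.83), np.float64(-0.51), 0, -1], [0, np.float64(-0.87), np.float64(-0.44), 0, -1], [0, np.float64(-0.9), np.float64(-0.37), 0, -1], [0, np.float64(-0.93), np.float64(-0.3), 0, -1], [0, np.float64(-0.95), np.float64(-0.23), 0, -1], [0, np.float64(-0.97), np.float64(-0.15), 0, -1], [0, np.float64(-0.97), np.float64(-0.08), 0, -1], [0, np.float64(-0.98), np.float64(0.0), 0, -1], [0, np.float64(-0.97), np.float64(0.08), 0, -1], [0, np.float64(-0.97), np.float64(0.15), 0, -1], [0, np.float64(-0.95), np.float64(0.23), 0, -1], [0, np.float64(-0.93), np.float64(0.3), 0, -1], [0, np.float64(-0.9), np.float64(0.37), 0, -1], [0, np.float64(-0.87), np.float64(0.44), 0, -1], [0, np.float64(-0.83), np.float64(0.51), 0, -1], [0, np.float64(-0.79), np.float64(0.57), 0, -1], [0, np.float64(-0.75), np.float64(0.63), 0, -1], [0, np.float64(-0.69), np.float64(0.69), 0, -1], [0, np.float64(-0.64), np.float64(0.74), 0, -1], [0, np.float64(-0.58), np.float64(0.79), 0, -1], [0, np.float64(-0.51), np.float64(0.83), 0, -1]]
```

Holding it: the width is about the bar's and there is a lateral force. I'll start the arc.

>>> jog_arm(
  targets=[
    [0,-0.45,-0.87,0,-1],
    [0,-0.51,-0.83,0,-1],
    [0,-0.58,-0.79,0,-1],
    [0,-0.64,-0.74,0,-1],
    [0,-0.69,-0.69,0,-1],
    [0,-0.75,-0.63,0,-1],
  ],
)

```text
clock: 4.58
eef_pos: [0.6291, 0.107, 0.2207]
ee_rot: [[0.999, 0.032, 0.0], [0.032, -0.999, -0.002], [0.0, 0.002, -1.0]]
ft_force: [5.4, -3.2, -10.6]
grip_width: 0.0095
```

Run:
```python
from h import *
go([.63,.0745,.176],2.1)
```

```text
t 4.58 tcp [0.6291 0.107  0.2207] ang 1.83 J6 1.62 w 0.0095 F [  5.4  -3.2 -10.6] 
 turn -0.27 shift cm [-0.03  3.25  4.47]
```

Following well. Continuing the arc.

>>> jog_arm(
  targets=[
    [0,-0.79,-0.57,0,-1],
    [0,-0.83,-0.51,0,-1],
    [0,-0.87,-0.44,0,-1],
    [0,-0.9,-0.37,0,-1],
    [0,-0.93,-0.3,0,-1],
    [0,-0.95,-0.23,0,-1],
    [0,-0.97,-0.15,0,-1],
    [0,-0.97,-0.08,0,-1],
    [0,-0.98,0,0,-1],
    [0,-0.97,0.08,0,-1],
    [0,-0.97,0.15,0,-1],
    [0,-0.95,0.23,0,-1],
    [0,-0.93,0.3,0,-1],
    [0,-0.9,0.37,0,-1],
  ],
)

```text
clock: 6.32
eef_pos: [0.6254, 0.2374, 0.241]
ee_rot: [[0.999, 0.032, 0.003], [0.032, -0.999, 0.001], [0.003, -0.0, -1.0]]
ft_force: [-2.5, -1.8, 5.9]
grip_width: 0.0098
```

>>> jog_arm(
  targets=[
    [0,-0.87,0.44,0,-1],
    [0,-0.83,0.51,0,-1],
    [0,-0.79,0.57,0,-1],
    [0,-0.75,0.63,0,-1],
    [0,-0.69,0.69,0,-1],
    [0,-0.64,0.74,0,-1],
    [0,-0.58,0.79,0,-1],
    [0,-0.51,0.83,0,-1],
    [0,0,0,0,-1],
    [0,0,0,0,-1],
  ],
)

```text
clock: 7.58
eef_pos: [0.6231, 0.2974, 0.1872]
ee_rot: [[0.999, 0.033, 0.003], [0.033, -0.999, 0.007], [0.003, -0.007, -1.0]]
ft_force: [0.0, 9.9, -0.6]
grip_width: 0.0099
```

Run:
```python
from h import *
go([.63,.0745,.176],2.1)
```

```text
t 7.58 tcp [0.6231 0.2974 0.1872] ang 1.89 J6 1.9 w 0.0099 F [ 0.   9.9 -0.6] 
 turn -0.21 shift cm [-0.13 22.3   1.12]
```

>>> jog_arm(
  targets=[
    [0,0,0,0,0.3],
    [0,0,0,0,0.3],
    [0,0,0,0,0.3],
    [0,0,0,0,0.3],
    [0,0,-2,0,0.3],
    [0,0,-4,0,0.3],
    [0,0,-4,0,0.3],
    [-2,5.4,0,0,0.3],
    [-2,5.4,0,0,0.3],
    [-2,5.4,0,0,0.3],
    [-2,5.4,0,0,0.3],
    [-2,5.4,0,0,0.3],
    [-2,5.4,0,0,0.3],
    [-2,5.4,0,0,0.3],
    [-2,5.4,0,0,0.3],
    [-2,5.4,0,0,0.3],
    [-2,5.4,0,0,0.3],
    [-2,5.4,0,0,1],
    [0,0,0,0,1],
  ],
)

```text
clock: 9.95
eef_pos: [0.4207, -0.3104, 0.2877]
ee_rot: [[1.0, 0.026, 0.001], [0.026, -1.0, -0.002], [0.001, 0.002, -1.0]]
ft_force: [-0.1, 0.6, -0.3]
grip_width: 0.0853
```

```bash
cat > look.py <<'E'
import sys
from h import *
k=sys.argv[1]; I={}
for n in("scene","top"):
    I[n]=imaging.capture(n); cv2.imwrite(f"pics/{n}{k}.png",I[n][...,::-1])
t=I["top"]
br=lambda h,S,v:(h>14)&(h<32)&(S>110)&(v>90)
for a,r in blobs("top",t,br,(360,150,560,330),8): print("brass",a,np.round(r[0],1),world("top",r,.02))
for a,r in blobs("top",t,lambda h,S,v:(v>150)&(S<60),(440,180,520,235),100): print("gauge dial",a,np.round(r[0],1),world("top",r,.03))
for a,r in blobs("top",t,lambda h,S,v:(v>80)&(S<40),(155,235,225,315),150): print("case",a,np.round(r[0],1),world("top",r,.028))
for a,r in blobs("top",t,lambda h,S,v:(h>95)&(h<125)&(S>120)&(v>40),(130,110,345,228),500): print("blue",a,r,world("top",r,.1))
go([.5496,-.2426,.2])
E
python3 look.py 2
```

```text
brass 80.0 [415.3 189.6] (array([ 0.5941, -0.2409]), [0.0463, 0.024], -84.2)
brass 76.0 [417.8 222.8] (array([ 0.5048, -0.2445]), [0.0454, 0.0231], -87.5)
brass 61.0 [467.9 220.7] (array([ 0.5075, -0.3774]), [0.0348, 0.0176], -28.4)
gauge dial 252.5 [475. 206.] (array([ 0.5452, -0.3949]), [0.0478, 0.0473], 177.7)
case 650.5 [184.1 275.8] (array([0.377 , 0.3796]), [0.1074, 0.0481], -27.2)
blue 8092.0 ((204.16082763671875, 176.03814697265625), (97.80809783935547, 86.68321990966797), 87.39744567871094) (array([0.63  , 0.3068]), [0.2512, 0.2231], -178.1)
blue 7329.5 ((295.33624267578125, 174.21551513671875), (94.42501068115234, 80.74278259277344), 86.633544921875) (array([0.629 , 0.0743]), [0.2416, 0.2063], -178.0)
t 10.05 tcp [ 0.4219 -0.3076  0.2873] ang 1.74 J6 0.81 w 0.0854 F [ 1.2 -0.8 -0.1] 
 turn 0.0 shift cm [12.96 -6.11  8.73]
```

View pics/top2.png

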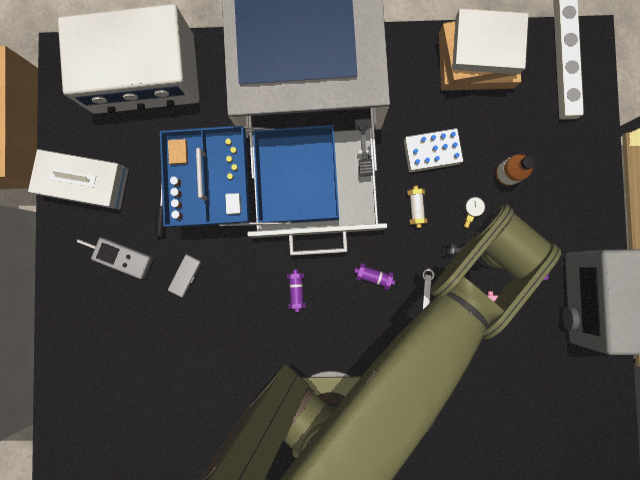

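The tray is open and the compartment is clear at (295,174). The brass trap is still at (417,207). Going for the trap.

>>> jog_arm(
  targets=[
    [4.3,-2.0,0,-0.6,1],
    [4.3,-2.0,0,0,1],
    [4.3,-2.0,0,0,1],
    [0,0,4,0,1],
    [0,0,4,0,1],
    [0,0,4,0,1],
    [0,0,4,0,1],
    [0,0,4,0,1],
    [0,0,0,0,1],
    [0,0,0,0,1],
  ],
)

```text
clock: 11.3
eef_pos: [0.55, -0.2418, 0.0881]
ee_rot: [[0.999, 0.044, 0.002], [0.044, -0.999, -0.001], [0.002, 0.001, -1.0]]
ft_force: [-0.7, -0.2, 0.5]
grip_width: 0.0858
```

Run:
```python
from h import *
go([.5495,-.2426,.022],2.4)
```

```text
t 11.3 tcp [ 0.55   -0.2418  0.0881] ang 2.51 J6 1.02 w 0.0858 F [-0.7 -0.2  0.5] 
 turn 0.11 shift cm [-0.05  0.08  6.61]
```

>>> jog_arm(
  targets=[
    [0,0.1,2.2,0,1],
    [0,0,2.2,0,1],
    [0,0,2.2,0,1],
    [0,0,0,0,1],
    [0,0,0,0,-1],
    [0,0,0,0,-1],
    [0,0,0,0,-1],
    [0,0,0,0,-1],
    [0,0,0,0,-1],
    [0,0,0,0,-1],
    [0,0,-3,0,-1],
    [0,0,-3,0,-1],
    [0,0,-5,0,-1],
    [0,0,-5,0,-1],
    [0,0,-4,0,-1],
    [0,0,0,0,-1],
  ],
)

```text
clock: 13.3
eef_pos: [0.5503, -0.2442, 0.2243]
ee_rot: [[0.999, 0.042, 0.007], [0.042, -0.999, -0.004], [0.007, 0.004, -1.0]]
ft_force: [0.8, 0.0, -2.8]
grip_width: 0.0323
```

Run:
```python
from h import *
k=np.radians(1.95);R=np.array([[np.cos(k),-np.sin(k)],[np.sin(k),np.cos(k)]])
for p in [(0,.055),(0,-.055),(0,0),(-.03,-.05)]:
    w=np.array([.6295,.0748])+R@p; print(p,w.round(4)); go([*w,.058],1.95)
```

```text
(0, 0.055) [0.6276 0.1298]
t 13.3 tcp [ 0.5503 -0.2442  0.2243] ang 2.43 J6 1.02 w 0.0323 F [ 0.8  0.  -2.8] 
 turn 0.48 shift cm [  9.   -37.11  16.63]
(0, -0.055) [0.6314 0.0198]
t 13.3 tcp [ 0.5503 -0.2442  0.2243] ang 2.43 J6 1.02 w 0.0323 F [ 0.8  0.  -2.8] 
 turn 0.48 shift cm [  9.   -26.11  16.63]
(0, 0) [0.6295 0.0748]
t 13.3 tcp [ 0.5503 -0.2442  0.2243] ang 2.43 J6 1.02 w 0.0323 F [ 0.8  0.  -2.8] 
 turn 0.48 shift cm [  9.   -31.61  16.63]
(-0.03, -0.05) [0.6012 0.0238]
t 13.3 tcp [ 0.5503 -0.2442  0.2243] ang 2.43 J6 1.02 w 0.0323 F [ 0.8  0.  -2.8] 
 turn 0.48 shift cm [  6.   -26.61  16.63]
```

```bash
cat >> h.py <<'E'
def kit(x,y,z,yaw=1.95):
    k=np.radians(1.95); w=[.6295+x*np.cos(k)-y*np.sin(k),.0748+x*np.sin(k)+y*np.cos(k)]; print(np.round(w,4)); go([*w,z],yaw)
E
python3 -c "
from h import *
kit(.045,-.055,.051)"
```

```text
[0.6763 0.0214]
t 13.3 tcp [ 0.5503 -0.2442  0.2243] ang 2.43 J6 1.02 w 0.0323 F [ 0.8  0.  -2.8] 
 turn 0.48 shift cm [ 13.5  -26.11  17.33]
```

>>> jog_arm(
  targets=[
    [1.9,-3.7,0,0.5,-1],
    [1.9,-3.7,0,0,-1],
    [1.9,-3.7,0,0,-1],
    [1.9,-3.7,0,0,-1],
    [1.9,-3.7,0,0,-1],
    [1.9,-3.7,0,0,-1],
    [2.0,-3.8,0,0,-1],
    [0,0,0,0,-1],
    [0,0,3,0,-1],
    [0,0,3,0,-1],
    [0,0,0,0,-1],
  ],
)

```text
clock: 14.68
eef_pos: [0.6698, 0.0207, 0.1539]
ee_rot: [[0.999, 0.033, -0.011], [0.033, -0.999, 0.0], [-0.011, -0.001, -1.0]]
ft_force: [-0.6, -0.6, -2.9]
grip_width: 0.0318
```

```bash
python3 -c "
from h import *
kit(.045,-.055,.051)
i=imaging.capture('scene'); cv2.imwrite('pics/c3.png',cv2.resize(i[180:380,200:400],(500,500))[...,::-1])"
```

```text
[0.6763 0.0214]
t 14.68 tcp [0.6698 0.0207 0.1539] ang 1.89 J6 1.49 w 0.0318 F [-0.6 -0.6 -2.9] 
 turn -0.06 shift cm [ 0.66 -0.04 10.29]
```

View pics/c3.png

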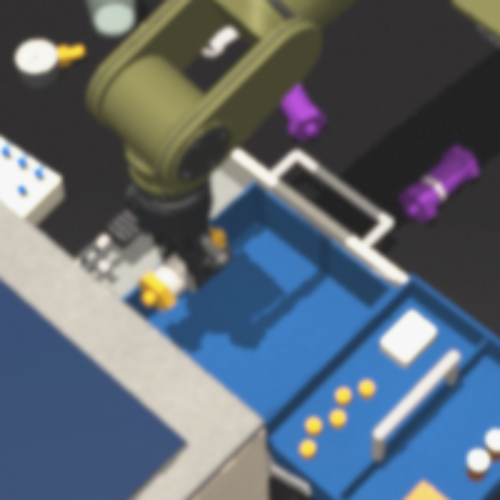

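The trap is held over the right side of the compartment, around (170,280) in the crop. Lowering it.

>>> jog_arm(
  targets=[
    [0.3,0,2.5,0,-1],
    [0,0,2.5,0,-1],
    [0,0,2,0,-1],
    [0,0,1.5,0,-1],
    [0,0,1,0,-1],
    [0,0,0.5,0,-1],
    [0,0,0,0,-1],
  ],
)

```text
clock: 15.6
eef_pos: [0.681, 0.0219, 0.0676]
ee_rot: [[0.999, 0.034, 0.01], [0.034, -0.999, -0.0], [0.01, 0.001, -1.0]]
ft_force: [-3.8, 3.8, 16.8]
grip_width: 0.0321
```

```bash
python3 -c "
from h import *
kit(.045,-.055,.051)"
```

```text
[0.6763 0.0214]
t 15.6 tcp [0.681  0.0219 0.0676] ang 1.95 J6 1.49 w 0.0321 F [-3.8  3.8 16.8] 
 turn 0.0 shift cm [-0.47  0.04  1.66]
```

```bash
python3 -c "
from h import *
i=imaging.capture('scene'); cv2.imwrite('pics/c4.png',cv2.resize(i[230:330,230:330],(600,600),interpolation=2)[...,::-1])
i=imaging.capture('top'); cv2.imwrite('pics/t4.png',i[...,::-1])"
```

```text
(no output)
```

View pics/c4.png

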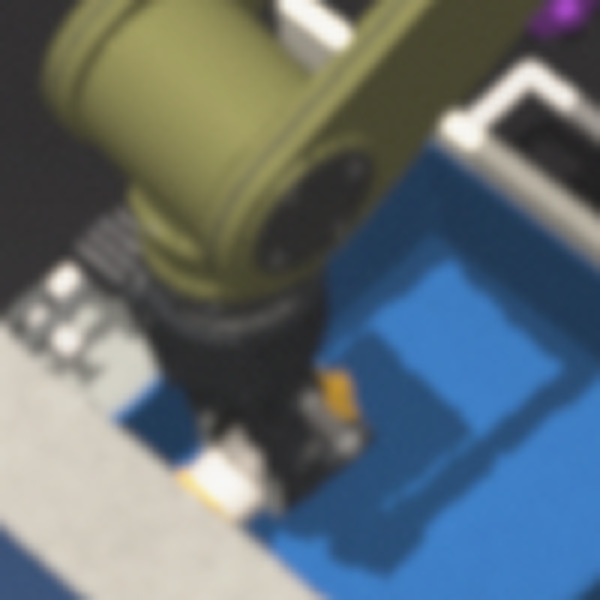

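The trap is in the compartment, nose-down at the far end and touching the floor. Releasing lets it settle flat.

>>> jog_arm(
  targets=[
    [-0.4,0,-0.3,0,-1],
    [0,0,0,0,0.05],
    [0,0,0,0,0.05],
    [0,0,0,0,0.05],
    [0,0,0,0,0.05],
    [0,0,-1,0,0.05],
    [0,0,-3,0,0.05],
    [0,0,-5,0,0.05],
    [0,0,-5,0,0.05],
    [-4,5,-3,0,0.5],
    [-4,5,0,0,1],
    [-4,5,0,0,1],
    [-4,5,0,0,1],
    [-4,5,0,0,1],
    [-4,4,0,0,1],
    [0,0,0,0,1],
  ],
)

```text
clock: 17.7
eef_pos: [0.448, -0.2684, 0.2297]
ee_rot: [[1.0, 0.028, -0.0], [0.028, -1.0, -0.001], [-0.001, 0.001, -1.0]]
ft_force: [0.7, 0.1, 0.1]
grip_width: 0.0856
```

```bash
python3 look.py 5; python3 -c "
from h import *
t=cv2.imread('pics/top5.png'); cv2.imwrite('pics/c5.png',cv2.resize(t[100:280,230:510],(784,504)))"
```

```text
case 652.5 [184.4 275.7] (array([0.3772, 0.3788]), [0.1086, 0.0493], -27.2)
blue 8087.0 ((203.73268127441406, 176.5549774169922), (97.42533874511719, 86.68426513671875), 86.90594482421875) (array([0.6287, 0.3079]), [0.2502, 0.2231], -177.6)
blue 7318.0 ((295.2943115234375, 174.38589477539062), (94.3470458984375, 80.73316955566406), 86.5526123046875) (array([0.6285, 0.0745]), [0.2413, 0.2062], -177.9)
t 17.8 tcp [ 0.45   -0.2663  0.2297] ang 1.82 J6 0.9 w 0.0854 F [-0.5  0.3  0.1] 
 turn 0.0 shift cm [10.03 -2.05  2.97]
```

View pics/c5.png

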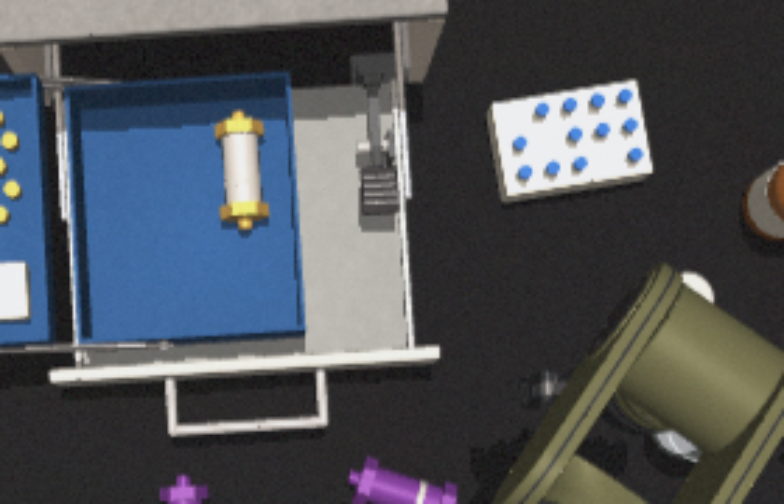

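The trap lies flat inside at crop (242,170). Next the gauge. I'll recheck its position from the scene view, since the arm hides it from the top.

Run:
```python
from h import *
for k in (0,5):
    s=cv2.imread(f"pics/scene{k}.png")[...,::-1].copy()
    for a,r in blobs("scene",s,lambda h,S,v:(v>150)&(S<60),(195,185,232,222),40): print(k,"dial",a,np.round(r[0],1),world("scene",r,.03)[:2])
    for a,r in blobs("scene",s,lambda h,S,v:(h>14)&(h<32)&(S>110)&(v>90),(195,185,245,222),8): print(k,"stem",a,np.round(r[0],1),world("scene",r,.015))
print("solvent",pt("top",505,178,.0),"beaker",pt("top",474,254,0))
go([.545,-.395,.12],-25)
```

```text
0 dial 163.0 [214.  202.5] (array([ 0.5454, -0.3916]), [0.0519, 0.0499])
0 stem 64.5 [227.5 200. ] (array([ 0.5029, -0.38  ]), [0.0374, 0.0342], 169.0)
5 dial 163.0 [214.  202.5] (array([ 0.5454, -0.3916]), [0.0519, 0.0499])
5 stem 64.5 [227.5 200. ] (array([ 0.5029, -0.38  ]), [0.0374, 0.0342], 169.0)
solvent [ 0.62277716 -0.48691652  0.        ] beaker [ 0.41912668 -0.39548976  0.        ]
t 17.8 tcp [ 0.45   -0.2663  0.2297] ang 1.82 J6 0.9 w 0.0854 F [-0.5  0.3  0.1] 
 turn 26.82 shift cm [14.05  7.65 10.97]
```

>>> jog_arm(
  targets=[
    [0,0,0,8.9,1],
    [0,0,0,8.9,1],
    [0,0,0,8.9,1],
    [4.7,2.5,0,0,1],
    [4.7,2.5,0,0,1],
    [4.7,2.5,0,0,1],
    [0,0,4,0,1],
    [0,0,4,0,1],
    [0,0,4,0,1],
    [0,0,0,0,1],
  ],
)

```text
clock: 19.05
eef_pos: [0.5459, -0.3897, 0.1046]
ee_rot: [[0.909, -0.417, -0.007], [-0.417, -0.909, 0.006], [-0.009, -0.003, -1.0]]
ft_force: [-0.6, -0.1, 1.0]
grip_width: 0.0853
```

Run:
```python
from h import *
go([.5453,-.394,.021],-25)
```

```text
t 19.05 tcp [ 0.5459 -0.3897  0.1046] ang -24.65 J6 1.3 w 0.0853 F [-0.6 -0.1  1. ] 
 turn 0.35 shift cm [0.13 0.42 8.36]
```

>>> jog_arm(
  targets=[
    [0.1,0.4,2.8,0,1],
    [0,0,2.8,0,1],
    [0,0,2.4,0,1],
    [0,0,0.4,0,1],
    [0,0,0,0,1],
    [0,0,0,0,-1],
    [0,0,0,0,-1],
    [0,0,0,0,-1],
    [0,0,0,0,-1],
    [0,0,0,0,-1],
    [0,0,0,0,-1],
  ],
)

```text
clock: 20.42
eef_pos: [0.5474, -0.3978, 0.0275]
ee_rot: [[0.908, -0.419, 0.003], [-0.419, -0.908, -0.002], [0.003, 0.001, -1.0]]
ft_force: [0.5, -0.2, 5.6]
grip_width: 0.0499
```

Run:
```python
from h import *
go([.5453,-.394,.019],-25)
```

```text
t 20.43 tcp [ 0.5474 -0.3978  0.0275] ang -24.77 J6 1.3 w 0.0499 F [ 0.5 -0.2  5.6] 
 turn 0.23 shift cm [-0.35 -0.25  0.85]
```

>>> jog_arm(
  targets=[
    [0,0,-1,0,-1],
    [0,0,-3,0,-1],
    [0,0,-5,0,-1],
    [0,0,-5,0,-1],
    [0,0,-5,0,-1],
    [0,0,0,0,-1],
  ],
)

```text
clock: 21.18
eef_pos: [0.5481, -0.3987, 0.222]
ee_rot: [[0.908, -0.419, 0.008], [-0.419, -0.908, -0.007], [0.01, 0.003, -1.0]]
ft_force: [-1.7, -0.5, -1.5]
grip_width: 0.0498
```

Run:
```python
from h import *
kit(.045,.045,.056,1.95)
i=imaging.capture('scene'); cv2.imwrite('pics/c6.png',cv2.resize(i[100:250,150:300],(500,500),interpolation=2)[...,::-1])
```

```text
[0.6729 0.1213]
t 21.18 tcp [ 0.5481 -0.3987  0.222 ] ang -24.77 J6 1.3 w 0.0498 F [-1.7 -0.5 -1.5] 
 turn -26.72 shift cm [ 14.24 -51.54  16.6 ]
```

View pics/c6.png

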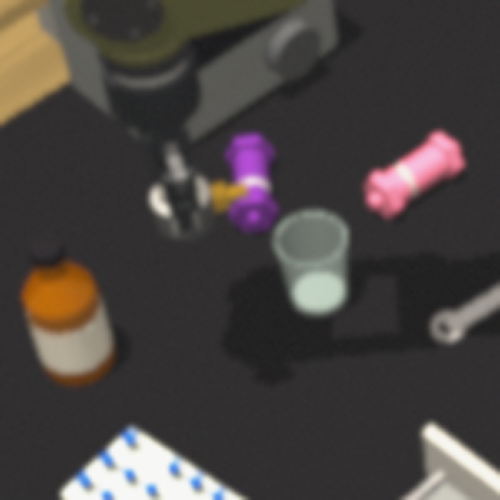

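The gauge is held firmly at (180,200) in the crop, stem to the right. Carrying it over.

>>> jog_arm(
  targets=[
    [0,0,0,-8.9,-1],
    [0,0,0,-8.9,-1],
    [0,0,0,-8.9,-1],
    [1.3,-4.7,0,0,-1],
    [1.3,-4.7,0,0,-1],
    [1.3,-4.7,0,0,-1],
    [1.3,-4.7,0,0,-1],
    [1.3,-4.7,0,0,-1],
    [1.3,-4.7,0,0,-1],
    [1.3,-4.7,0,0,-1],
    [1.3,-4.7,0,0,-1],
    [1.3,-4.7,0,0,-1],
    [1.3,-4.7,0,0,-1],
    [1.2,-4.5,0,0,-1],
    [0,0,3,0,-1],
    [0,0,3,0,-1],
    [0,0,2,0,-1],
    [0,0,0,0,-1],
  ],
)

```text
clock: 23.48
eef_pos: [0.6685, 0.1221, 0.1313]
ee_rot: [[0.999, 0.033, -0.007], [0.033, -0.999, -0.001], [-0.007, 0.001, -1.0]]
ft_force: [-0.3, -0.6, -2.3]
grip_width: 0.0499
```

Run:
```python
from h import *
kit(.045,.045,.055,1.95)
i=imaging.capture('scene'); cv2.imwrite('pics/scene7.png',i[...,::-1])
```

```text
[0.6729 0.1213]
t 23.48 tcp [0.6685 0.1221 0.1313] ang 1.91 J6 1.64 w 0.0499 F [-0.3 -0.6 -2.3] 
 turn -0.04 shift cm [0.44 0.09 7.63]
```

>>> jog_arm(
  targets=[
    [0,0,2.5,0,-1],
    [0,0,2.5,0,-1],
    [0,0,1.5,0,-1],
    [0,0,0.8,0,-1],
    [0,0,0.2,0,-1],
    [0,0,0,0,-1],
  ],
)

```text
clock: 24.28
eef_pos: [0.6736, 0.1225, 0.0647]
ee_rot: [[0.999, 0.033, 0.006], [0.033, -0.999, 0.001], [0.006, -0.0, -1.0]]
ft_force: [-0.5, -1.3, 4.2]
grip_width: 0.0496
```

Run:
```python
from h import *
kit(.045,.045,.055,1.95)
```

```text
[0.6729 0.1213]
t 24.27 tcp [0.6736 0.1225 0.0647] ang 1.91 J6 1.64 w 0.0496 F [-0.5 -1.3  4.2] 
 turn -0.04 shift cm [-0.07  0.11  0.97]
```

>>> jog_arm(
  targets=[
    [0,0,0,0,0.5],
    [0,0,0,0,0.5],
    [0,0,0,0,0.5],
    [0,0,0,0,0.5],
    [0,0,-1,0,0.5],
    [0,0,-3,0,0.5],
    [0,0,-6,0,0.5],
    [0,0,-6,0,0.5],
    [0,0,-5,0,0.7],
    [-4,0.5,0,0,1],
    [-5,0.5,0,0,1],
    [-5,0.5,0,0,1],
    [-5,0.5,0,0,1],
    [-5,0.5,0,0,1],
    [0,0,0,0,1],
  ],
)

```text
clock: 26.15
eef_pos: [0.4298, 0.0896, 0.272]
ee_rot: [[0.999, 0.034, 0.004], [0.034, -0.999, 0.001], [0.004, -0.001, -1.0]]
ft_force: [-0.2, -0.8, -0.3]
grip_width: 0.0856
```

```bash
python3 look.py 8; python3 -c "
from h import *
s=cv2.imread('pics/scene8.png')[...,::-1].copy()
for a,r in blobs('scene',s,lambda h,S,v:(v>110)&(S<50),(405,295,485,360),100): print('case',a,r,world('scene',r,.028))
s0=cv2.imread('pics/scene0.png')[...,::-1].copy()
for a,r in blobs('scene',s0,lambda h,S,v:(v>110)&(S<50),(405,295,485,360),100): print('case0',a,r,world('scene',r,.028))
t=cv2.imread('pics/top8.png'); cv2.imwrite('pics/c8.png',np.hstack([cv2.resize(s[180:380,200:500,::-1],(480,320)),cv2.resize(t[100:320,140:360],(320,320))]))
"
```

```text
case 652.5 [184.4 275.7] (array([0.3772, 0.3788]), [0.1086, 0.0493], -27.2)
blue 8087.5 ((203.83425903320312, 175.350830078125), (97.70687103271484, 86.56439971923828), 86.98721313476562) (array([0.6318, 0.3077]), [0.251, 0.2228], -177.7)
blue 7282.5 ((295.4215393066406, 173.5876922607422), (94.18809509277344, 80.76435089111328), 86.8201675415039) (array([0.6306, 0.0741]), [0.241, 0.2063], -178.2)
t 26.25 tcp [0.4322 0.0897 0.2724] ang 1.94 J6 1.62 w 0.0853 F [ 0.1  0.  -0.5] 
 turn 0.0 shift cm [10.6  33.61  7.24]
case 606.0 ((447.0688781738281, 325.7293701171875), (17.71978759765625, 40.51605987548828), 73.3007583618164) (array([0.3789, 0.3837]), [0.1148, 0.0521], 152.6)
case0 613.5 ((447.08258056640625, 325.7752685546875), (17.815568923950195, 40.51605987548828), 73.3007583618164) (array([0.379 , 0.3839]), [0.1148, 0.0523], 152.6)
```

View pics/c8.png

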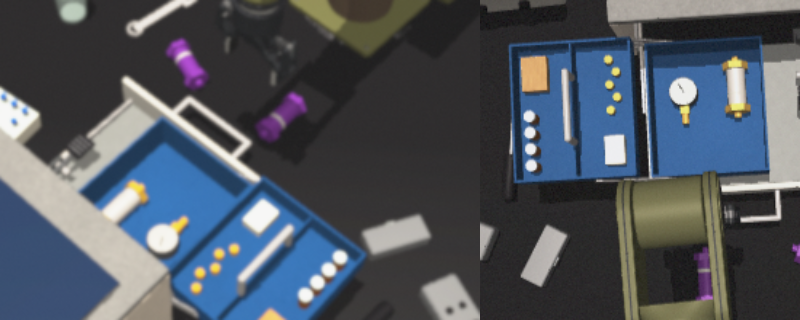

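The trap and gauge are both in the compartment, at (735,85) and (683,92) in the right crop. The case has not moved. I'll turn for the case using the half-turn grasp, so joint 6 stays in range.

>>> jog_arm(
  targets=[
    [0,0,0,-10,0.5],
    [0,0,0,-10,0.5],
    [0,0,0,-10,0.5],
    [0,0,0,-10,0.5],
    [0,0,0,-10,0.5],
    [0,0,0,-10,0.5],
    [0,0,0,-10,0.5],
    [0,0,0,-10,0.5],
    [0,0,0,-10,0.5],
    [0,0,0,-10,0.5],
    [0,0,0,-10,0.5],
    [0,0,0,-10,0.5],
    [0,0,0,-10,0.5],
    [0,0,0,-10,0.5],
    [0,0,0,-10,0.5],
    [0,0,0,-0.9,0.5],
    [0,0,0,0,0.5],
  ],
)

```text
clock: 28.38
eef_pos: [0.4325, 0.0896, 0.2708]
ee_rot: [[-0.889, 0.459, 0.0], [0.459, 0.889, 0.0], [-0.0, 0.0, -1.0]]
ft_force: [0.0, 0.4, 1.3]
grip_width: 0.0641
```

```bash
python3 -c "
from h import *
go([.3765,.3795,.12],152.8)
print(pt('top',150,272,.034),pt('top',143,278,.034),pt('top',152,262,.034))"
```

```text
t 28.38 tcp [0.4325 0.0896 0.2708] ang 152.71 J6 -1.01 w 0.0641 F [0.  0.4 1.3] 
 turn -0.09 shift cm [18.24 23.23 15.08]
[0.3889412  0.46880375 0.034     ] [0.37346577 0.48748601 0.034     ] [0.41530314 0.4634561  0.034     ]
```

>>> jog_arm(
  targets=[
    [3.0,3.9,0,0,0.5],
    [3.0,3.9,0,0,0.5],
    [3.0,3.9,0,0,0.5],
    [3.0,3.9,0,0,0.5],
    [3.0,3.8,0,0,0.5],
    [3.2,3.8,0,0,0.5],
    [0,0,5,0,0.5],
    [0,0,5,0,0.5],
    [0,0,5,0,0.5],
    [0,0,3,0,0.5],
    [0,0,0,0,0.5],
  ],
)

```text
clock: 29.75
eef_pos: [0.3743, 0.3777, 0.0875]
ee_rot: [[-0.889, 0.458, -0.005], [0.458, 0.889, -0.004], [0.003, -0.006, -1.0]]
ft_force: [-0.8, -0.0, 0.2]
grip_width: 0.0643
```

```bash
python3 -c "
from h import *
go([.3765,.3795,.019],152.8)"
```

```text
t 29.75 tcp [0.3743 0.3777 0.0875] ang 152.75 J6 -0.41 w 0.0643 F [-0.8 -0.   0.2] 
 turn -0.05 shift cm [-0.11  0.27  6.85]
```

>>> jog_arm(
  targets=[
    [-0.1,0.2,2.5,0,0.5],
    [0,0,2.5,0,0.5],
    [0,0,1.8,0,0.5],
    [0,0,0,0,0.5],
    [0,0,0,0,0.5],
    [0,0,0,0,-1],
    [0,0,0,0,-1],
    [0,0,0,0,-1],
    [0,0,0,0,-1],
    [0,0,0,0,-1],
    [0,0,-1,0,-1],
    [0,0,-3,0,-1],
    [0,0,-6,0,-1],
    [0,0,-6,0,-1],
    [0,0,-6,0,-1],
    [0,0,-5,0,-1],
    [0,0,0,0,-1],
  ],
)

```text
clock: 31.88
eef_pos: [0.3791, 0.3814, 0.2986]
ee_rot: [[-0.89, 0.457, 0.008], [0.457, 0.89, 0.006], [-0.004, 0.009, -1.0]]
ft_force: [0.4, -1.1, -2.2]
grip_width: 0.044
```

```bash
python3 -c "
from h import *
kit(-.07,0,.055,91.95)
i=imaging.capture('scene'); cv2.imwrite('pics/c9.png',cv2.resize(i[250:400,370:520],(400,400),interpolation=2)[...,::-1])
i=imaging.capture('top'); cv2.imwrite('pics/top9.png',i[...,::-1])
"
```

```text
[0.5595 0.0724]
t 31.88 tcp [0.3791 0.3814 0.2986] ang 152.83 J6 -0.41 w 0.044 F [ 0.4 -1.1 -2.2] 
 turn 60.88 shift cm [-31.5   16.99  24.36]
```

View pics/c9.png

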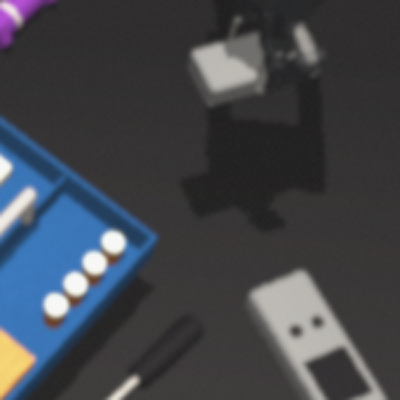

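The case is held. Bringing it to the near end of the compartment.

>>> jog_arm(
  targets=[
    [0,0,0,8.7,-1],
    [0,0,0,8.7,-1],
    [0,0,0,8.7,-1],
    [0,0,0,8.7,-1],
    [0,0,0,8.7,-1],
    [0,0,0,8.7,-1],
    [0,0,0,8.7,-1],
    [-3.5,1.9,0,0,-1],
    [-3.5,1.9,0,0,-1],
    [-3.5,1.9,0,0,-1],
    [-3.5,1.9,0,0,-1],
    [-3.5,1.9,0,0,-1],
    [-3.5,1.9,0,0,-1],
    [-3.5,1.9,0,0,-1],
    [-3.5,1.9,0,0,-1],
    [-3.5,1.8,0,0,-1],
    [0,0,5,0,-1],
    [0,0,5,0,-1],
    [0,0,4,0,-1],
    [0,0,0,0,-1],
  ],
)

```text
clock: 34.48
eef_pos: [0.5533, 0.071, 0.1454]
ee_rot: [[-0.034, 0.999, -0.014], [0.999, 0.034, -0.0], [0.0, -0.014, -1.0]]
ft_force: [-0.6, 0.2, -0.9]
grip_width: 0.0445
```

```bash
python3 -c "
from h import *
kit(-.07,0,.055,91.95)
i=imaging.capture('scene'); cv2.imwrite('pics/c10.png',cv2.resize(i[200:350,230:380],(450,450),interpolation=2)[...,::-1])
"
```

```text
[0.5595 0.0724]
t 34.48 tcp [0.5533 0.071  0.1454] ang 91.92 J6 -0.0 w 0.0445 F [-0.6  0.2 -0.9] 
 turn -0.03 shift cm [0.12 0.63 9.04]
```

View pics/c10.png

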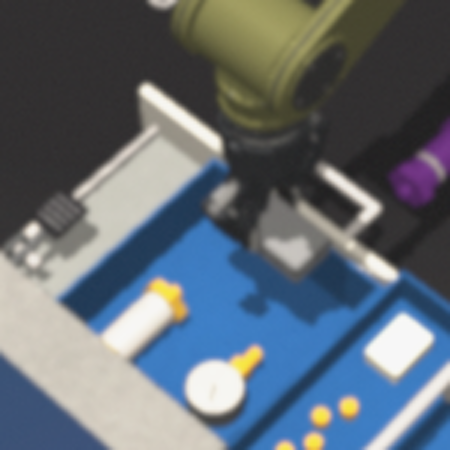

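The case is held level above the near end, clear of the gauge stem. Lowering.

>>> jog_arm(
  targets=[
    [0,0.2,2.5,0,-1],
    [0,0,2.5,0,-1],
    [0,0,2,0,-1],
    [0,0,1.2,0,-1],
    [0,0,0.5,0,-1],
    [0,0,0,0,-1],
    [0,0,0,0,-1],
  ],
)

```text
clock: 35.4
eef_pos: [0.5632, 0.0714, 0.0699]
ee_rot: [[-0.034, 0.999, 0.006], [0.999, 0.034, 0.0], [-0.0, 0.006, -1.0]]
ft_force: [-2.8, -0.1, 10.7]
grip_width: 0.0445
```

```bash
python3 -c "
from h import *
kit(-.07,0,.049,91.95)
"
```

```text
[0.5595 0.0724]
t 35.4 tcp [0.5632 0.0714 0.0699] ang 91.93 J6 -0.0 w 0.0445 F [-2.8 -0.1 10.7] 
 turn -0.02 shift cm [ 0.12 -0.36  2.09]
```

>>> jog_arm(
  targets=[
    [0,0,-0.3,0,0.4],
    [0,0,0,0,0.4],
    [0,0,0,0,0.4],
    [0,0,0,0,0.4],
    [0,0,-1,0,0.4],
    [0,0,-4,0,0.4],
    [0,0,-6,0,0.4],
    [0,0,-6,0,0.4],
    [0,0,-4,0,0.4],
    [-4,-4,0,10,0.4],
    [0,0,0,10,0.4],
    [0,0,0,10,0.4],
    [0,0,0,10,0.4],
    [0,0,0,10,0.4],
    [0,0,0,10,0.4],
    [0,0,0,10,0.4],
    [0,0,0,10,0.4],
    [0,0,0,10,0.4],
    [-6,0,0,0,0.4],
    [0,0,0,0,0.4],
  ],
)

```text
clock: 37.9
eef_pos: [0.458, 0.0281, 0.2765]
ee_rot: [[0.999, 0.034, -0.004], [0.034, -0.999, 0.0], [-0.004, -0.0, -1.0]]
ft_force: [1.3, -0.0, 0.9]
grip_width: 0.0599
```

```bash
python3 look.py 11 | tail -5; python3 -c "
from h import *
go([.6231,.2974,.25],1.9)
s=cv2.imread('pics/scene11.png');t=cv2.imread('pics/top11.png'); cv2.imwrite('pics/c11.png',np.hstack([cv2.resize(s[200:350,230:430],(480,360)),cv2.resize(t[100:280,140:300],(320,360))]))
"
```

```text
blue 8115.5 ((203.98529052734375, 176.69119262695312), (97.65125274658203, 86.56857299804688), 87.27368927001953) (array([0.6284, 0.3073]), [0.2507, 0.2228], -178.0)
blue 5733.0 ((295.3287048339844, 173.75265502929688), (92.64886474609375, 80.66840362548828), 86.72950744628906) (array([0.6302, 0.0743]), [0.237, 0.2061], -178.1)
t 38.0 tcp [0.4611 0.028  0.2786] ang 1.93 J6 1.48 w 0.06 F [ 0.3 -0.6  1.2] 
 turn 0.0 shift cm [ 7.93 27.34  7.86]
t 38.0 tcp [0.4611 0.028  0.2786] ang 1.93 J6 1.48 w 0.06 F [ 0.3 -0.6  1.2] 
 turn 0.03 shift cm [ 17.08 -26.39   2.86]
```

View pics/c11.png

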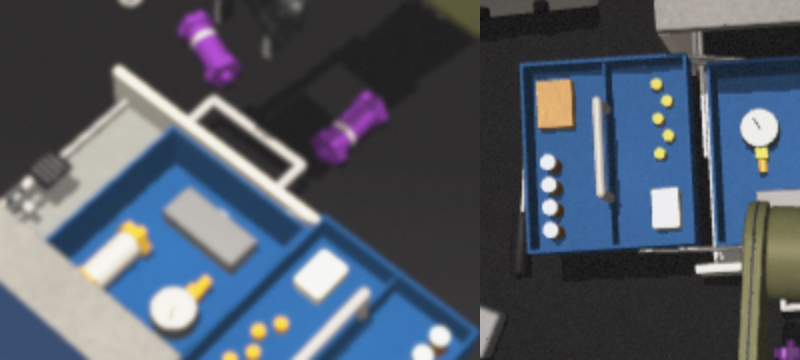

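Trap, gauge and case all lie flat and low in the compartment. Back to the handle of the open tray.

>>> jog_arm(
  targets=[
    [2.7,-4.4,0,0,0.2],
    [2.7,-4.4,0,0,0.2],
    [2.7,-4.4,0,0,0.2],
    [2.7,-4.4,0,0,0.2],
    [2.7,-4.4,0,0,0.2],
    [2.7,-4.4,0,0,0.2],
    [0.6,-0.1,2,0,0.2],
    [0,0,0,0,0.2],
  ],
)

```text
clock: 39.0
eef_pos: [0.62, 0.2979, 0.2549]
ee_rot: [[0.999, 0.034, -0.005], [0.034, -0.999, -0.003], [-0.005, 0.002, -1.0]]
ft_force: [-0.4, -0.1, 0.6]
grip_width: 0.0515
```

```bash
python3 -c "
from h import *
t=cv2.imread('pics/top11.png')[...,::-1].copy()
for a,r in blobs('top',t,lambda h,S,v:(v>130)&(S<70),(192,140,210,205),50): print('handle',a,np.round(r[0],1),world('top',r,.191))
go([.6219,.2987,.182],1.9)
"
```

```text
handle 176.5 [198.8 173. ] (array([0.621 , 0.2976]), [0.12, 0.0108], -177.8)
t 39.0 tcp [0.62   0.2979 0.2549] ang 1.94 J6 1.91 w 0.0515 F [-0.4 -0.1  0.6] 
 turn 0.04 shift cm [ 0.19 -0.07  7.29]
```

>>> jog_arm(
  targets=[
    [0,0,2,0,0.2],
    [0,0,2,0,0.2],
    [0,0,2,0,0.2],
    [0,0,1.3,0,0.2],
    [0,0,0,0,0.2],
    [0,0,0,0,-1],
    [0,0,0,0,-1],
    [0,0,0,0,-1],
    [0,0,0,0,-1],
    [0,0,0,0,-1],
    [0,0,0,0,-1],
    [0,0.47,-0.87,0,-1],
    [0,0.53,-0.83,0,-1],
    [0,0.58,-0.79,0,-1],
    [0,0.64,-0.74,0,-1],
  ],
)

```text
clock: 40.88
eef_pos: [0.6217, 0.2778, 0.2159]
ee_rot: [[0.999, 0.034, 0.001], [0.034, -0.999, 0.004], [0.001, -0.004, -1.0]]
ft_force: [6.9, 7.8, -5.6]
grip_width: 0.0099
```

```bash
python3 -c "
from h import *
go([.6219,.2987,.182],1.9)
"
```

```text
t 40.88 tcp [0.6217 0.2778 0.2159] ang 1.96 J6 1.88 w 0.0099 F [ 6.9  7.8 -5.6] 
 turn 0.06 shift cm [ 0.09 -2.08  3.39]
```

>>> jog_arm(
  targets=[
    [0,0.69,-0.69,0,-1],
    [0,0.75,-0.63,0,-1],
    [0,0.79,-0.57,0,-1],
    [0,0.83,-0.51,0,-1],
    [0,0.87,-0.44,0,-1],
    [0,0.9,-0.37,0,-1],
    [0,0.93,-0.3,0,-1],
    [0,0.95,-0.23,0,-1],
    [0,0.97,-0.15,0,-1],
    [0,0.97,-0.08,0,-1],
    [0,0.98,0,0,-1],
    [0,0.97,0.08,0,-1],
    [0,0.97,0.15,0,-1],
    [0,0.95,0.23,0,-1],
  ],
)

```text
clock: 42.62
eef_pos: [0.6264, 0.1523, 0.2483]
ee_rot: [[0.999, 0.034, 0.001], [0.034, -0.999, 0.003], [0.001, -0.003, -1.0]]
ft_force: [13.4, 8.7, -14.5]
grip_width: 0.0099
```

```bash
python3 -c "
from h import *
go([.6305,.0752,.1787],1.9)
"
```

```text
t 42.62 tcp [0.6264 0.1523 0.2483] ang 1.94 J6 1.69 w 0.0099 F [ 13.4   8.7 -14.5] 
 turn 0.04 shift cm [0.15 7.72 6.96]
```

>>> jog_arm(
  targets=[
    [0.1,0.93,0.3,0,-1],
    [0.1,0.9,0.37,0,-1],
    [0.1,0.87,0.44,0,-1],
    [0,0.83,0.51,0,-1],
    [0,0.79,0.57,0,-1],
    [0,0.75,0.63,0,-1],
    [0,0.69,0.69,0,-1],
    [0,0.64,0.74,0,-1],
    [0,0.58,0.79,0,-1],
    [0,0.51,0.83,0,-1],
    [0,0.3,0.7,0,-1],
    [0,0,0,0,-1],
    [0,0,0,0,-1],
  ],
)

```text
clock: 44.25
eef_pos: [0.6298, 0.0757, 0.1827]
ee_rot: [[0.999, 0.034, -0.004], [0.034, -0.999, 0.005], [-0.004, -0.005, -1.0]]
ft_force: [5.3, 9.4, -11.1]
grip_width: 0.0097
```

```bash
python3 -c "
from h import *
go([.6305,.0752,.1787],1.9)
"
```

```text
t 44.25 tcp [0.6298 0.0757 0.1827] ang 1.94 J6 1.57 w 0.0097 F [  5.3   9.4 -11.1] 
 turn 0.04 shift cm [0.07 0.05 0.4 ]
```

>>> jog_arm(
  targets=[
    [0,0,0.4,0,-1],
    [0,0,0.4,0,-1],
    [0,0,0.2,0,-1],
    [0,0,0,0,-1],
    [0,0,0,0,0.2],
    [0,0,0,0,0.2],
    [0,0,0,0,0.2],
    [0,0,0,0,0.2],
    [0,0,-2,0,0.2],
    [0,0,-4,0,0.2],
    [-4,2,-2,0,0],
    [-5,3,0,0,-1],
    [-5,3,0,0,-1],
    [-5,4,0,0,-1],
    [0,5,0,0,-1],
    [0,5,0,0,-1],
    [0,0,0,0,-1],
  ],
)

```text
clock: 46.38
eef_pos: [0.4498, -0.1547, 0.2591]
ee_rot: [[1.0, 0.029, 0.002], [0.029, -1.0, -0.001], [0.002, 0.002, -1.0]]
ft_force: [0.5, 0.2, -0.0]
grip_width: -0.0002
```

```bash
python3 look.py 12|grep blue; python3 -c "
from h import *
s=cv2.imread('pics/scene12.png');t=cv2.imread('pics/top12.png'); cv2.imwrite('pics/c12.png',np.hstack([cv2.resize(s[220:340,210:370],(400,300),interpolation=2),cv2.resize(t[100:250,240:400],(400,375),interpolation=2)[:300]]))
T=t[...,::-1].copy()
for a,r in blobs('top',T,lambda h,S,v:(v>130)&(S<70),(285,138,303,203),50): print('handle',a,np.round(r[0],1),world('top',r,.185))
for z in (.072,): print(pt('top',365,168,z), proj('scene',pt('top',365,168,z)))
S=s[...,::-1].copy()
for n,I,b in(('top',T,(350,150,380,182)),('scene',S,(230,255,265,290))):
  for a,r in blobs(n,I,lambda h,S,v:(v<85)&(S<80),b,30): print(n,a,np.round(r[0],1),world(n,r,.072))
go([.6305,.0752,.1787])
"
```

```text
blue 7889.0 ((294.02923583984375, 171.02615356445312), (98.68116760253906, 84.03707885742188), 86.8201675415039) (array([0.6372, 0.0775]), [0.2526, 0.2148], -178.2)
handle 176.5 [292.8 166. ] (array([0.6333, 0.0746]), [0.1202, 0.0108], -177.7)
[ 0.64582508 -0.10445875  0.072     ] [250.22121482 269.27395948]
top 94.5 [377.  165.5] (array([ 0.6516, -0.1356]), [0.081, 0.0103], 178.4)
top 38.5 [365. 171.] (array([ 0.638 , -0.1043]), [0.031, 0.0261], -91.4)
scene 426.5 [246. 268.] (array([ 0.6513, -0.116 ]), [0.0905, 0.0864], 134.5)
t 46.48 tcp [ 0.45   -0.1523  0.2585] ang 1.85 J6 1.1 w 0.0001 F [-0.2 -0.1  0.4] 
 turn 0.0 shift cm [ 18.78 -22.15   7.98]
```

View pics/c12.png

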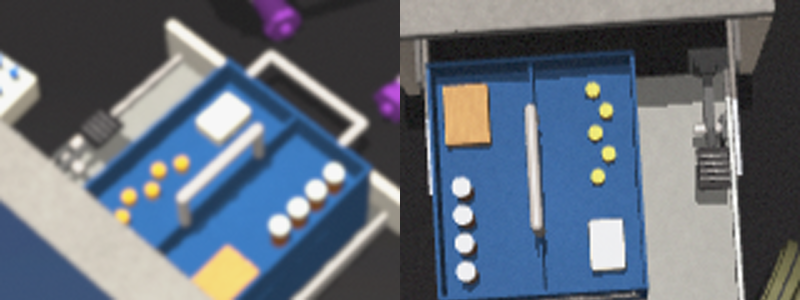

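The tray is flush on the box. Its outline matches the start picture, with only a few mm of slide play. The pad is at (365,168) top and (250,270) scene, and both views agree on (0.646,-0.104,0.072). Moving above it with shut fingers.

>>> jog_arm(
  targets=[
    [4.9,-1,0,0,-1],
    [4.9,-1,0,0,-1],
    [4.9,-1,0,0,-1],
    [4.8,-1.1,0,0,-1],
    [0,0,5,0,-1],
    [0,0,5,0,-1],
    [0,0,4,0,-1],
    [0,0,0,0,-1],
  ],
)

```text
clock: 47.48
eef_pos: [0.6407, -0.1021, 0.1132]
ee_rot: [[0.999, 0.036, -0.008], [0.036, -0.999, 0.002], [-0.008, -0.003, -1.0]]
ft_force: [-0.9, -0.4, -0.3]
grip_width: 0.0002
```

```bash
python3 -c "
from h import *
go([.646,-.1045,.069])
"
```

```text
t 47.48 tcp [ 0.6407 -0.1021  0.1132] ang 2.05 J6 1.29 w 0.0002 F [-0.9 -0.4 -0.3] 
 turn 0.0 shift cm [0.52 0.26 4.42]
```

>>> jog_arm(
  targets=[
    [0.2,0.2,1.5,0,-1],
    [0,0,1,0,-1],
    [0,0,0.7,0,-1],
    [0,0,0.6,0,-1],
    [0,0,0.6,0,-1],
    [0,0,0.6,0,-1],
    [0,0,0,0,-1],
  ],
)

```text
clock: 48.35
eef_pos: [0.646, -0.1065, 0.0682]
ee_rot: [[0.999, 0.033, 0.001], [0.033, -0.999, -0.0], [0.001, 0.0, -1.0]]
ft_force: [-1.5, 0.0, 3.6]
grip_width: 0.0007
```

```bash
python3 -c "
from h import *
go([.646,-.1045,.069])
"
```

```text
t 48.35 tcp [ 0.646  -0.1065  0.0682] ang 1.92 J6 1.29 w 0.0007 F [-1.5  0.   3.6] 
 turn 0.0 shift cm [ 0.01 -0.2  -0.08]
```

>>> jog_arm(
  targets=[
    [0,0,0.4,0,-1],
    [0,0,0.4,0,-1],
    [0,0,0.3,0,-1],
    [0,0,0,0,-1],
    [0,0,0,0,-1],
  ],
)

```text
clock: 48.98
eef_pos: [0.6536, -0.1064, 0.067]
ee_rot: [[0.999, 0.033, 0.019], [0.033, -0.999, -0.001], [0.019, 0.002, -1.0]]
ft_force: [-2.0, 6.4, 30.1]
grip_width: -0.0003
```

```bash
python3 -c "
from h import *
go([.646,-.1045,.069])
"
```

```text
t 48.98 tcp [ 0.6536 -0.1064  0.067 ] ang 1.92 J6 1.29 w -0.0003 F [-2.   6.4 30.1] 
 turn 0.0 shift cm [-0.75 -0.22 -0.2 ]
```

The lever is at its stop: 30 N, with the pad sunk about 18 mm. Measuring the bar, then moving behind it.

>>> jog_arm(
  targets=[
    [0,0,-2,0,-1],
    [0,0,-4,0,-1],
    [0,0,-5,0,-1],
    [-5,-2.3,-4,0,-1],
    [-5,-2.3,0,0,-1],
    [-5,-2.3,0,0,-1],
    [-5,-2.3,0,0,-1],
    [-4,-2,0,0,-1],
    [0,0,0,0,-1],
  ],
)

```text
clock: 50.1
eef_pos: [0.4039, -0.0034, 0.2021]
ee_rot: [[0.999, 0.035, 0.0], [0.035, -0.999, -0.0], [0.0, 0.0, -1.0]]
ft_force: [0.3, -0.4, 0.3]
grip_width: 0.0002
```

```bash
python3 -c "
from h import *
t=cv2.imread('pics/top12.png')[...,::-1].copy()
for a,r in blobs('top',t,lambda h,S,v:(v>150)&(S<50),(285,234,352,258),30): print('bar',a,r,world('top',r,.055), [pt('top',*q,.055)[:2].round(3) for q in cv2.boxPoints(r)])
for a,r in blobs('top',t,lambda h,S,v:(h>130)&(h<165)&(S>80),(270,255,410,320),30): print('decoy',world('top',r,.03),[pt('top',*q,.03)[:2].round(3) for q in cv2.boxPoints(r)])
go([.42,.012,.05],1.9)
"
```

```text
bar 197.0 ((317.5, 244.0), (20.0, 57.0), 90.0) (array([0.4526, 0.0228]), [0.1484, 0.052], -91.3) [array([0.48 , 0.097]), array([ 0.477, -0.052]), array([ 0.425, -0.051]), array([0.428, 0.097])]
decoy (array([0.3101, 0.0817]), [0.0628, 0.0449], 178.9) [array([0.342, 0.104]), array([0.341, 0.059]), array([0.278, 0.06 ]), array([0.279, 0.105])]
decoy (array([0.3699, 0.0832]), [0.0458, 0.0385], -85.5) [array([0.387, 0.108]), array([0.391, 0.062]), array([0.353, 0.059]), array([0.349, 0.104])]
decoy (array([ 0.3616, -0.1615]), [0.0341, 0.0288], -91.2) [array([ 0.376, -0.145]), array([ 0.376, -0.179]), array([ 0.347, -0.178]), array([ 0.348, -0.144])]
decoy (array([ 0.3824, -0.0796]), [0.045, 0.0169], -24.6) [array([ 0.365, -0.063]), array([ 0.406, -0.081]), array([ 0.399, -0.097]), array([ 0.359, -0.078])]
t 50.1 tcp [ 0.4039 -0.0034  0.2021] ang 2.0 J6 1.39 w 0.0002 F [ 0.3 -0.4  0.3] 
 turn 0.1 shift cm [ 1.66 -1.49 15.21]
```

>>> jog_arm(
  targets=[
    [-0.2,-1.5,0,0,-1],
    [0,0,5,0,-1],
    [0,0,5,0,-1],
    [0,0,4,0,-1],
    [0,0,1.2,0,-1],
    [0,0,0,0,-1],
    [1,0,0,0,-1],
    [1,0,0,0,-1],
    [1,0,0,0,-1],
    [1,0,0,0,-1],
    [1,0,0,0,-1],
    [1,0,0,0,-1],
    [0,0,0,0,-1],
  ],
)

```text
clock: 51.72
eef_pos: [0.4649, 0.0127, 0.0513]
ee_rot: [[0.999, 0.034, 0.002], [0.034, -0.999, -0.0], [0.002, 0.0, -1.0]]
ft_force: [-0.2, 0.1, -0.4]
grip_width: 0.0002
```

```bash
python3 -c "
from h import *
go([.67,.02,.048],1.9)
"
```

```text
t 51.73 tcp [0.4649 0.0127 0.0513] ang 1.93 J6 1.45 w 0.0002 F [-0.2  0.1 -0.4] 
 turn 0.03 shift cm [20.53 -0.05  0.33]
```

```bash
python3 -c "
from h import *
i=imaging.capture('top');s=imaging.capture('scene')
cv2.imwrite('pics/c13.png',np.hstack([cv2.resize(s[180:360,210:400],(400,380)),cv2.resize(i[90:280,220:420],(400,380))])[...,::-1])"
```

```text
(no output)
```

View pics/c13.png

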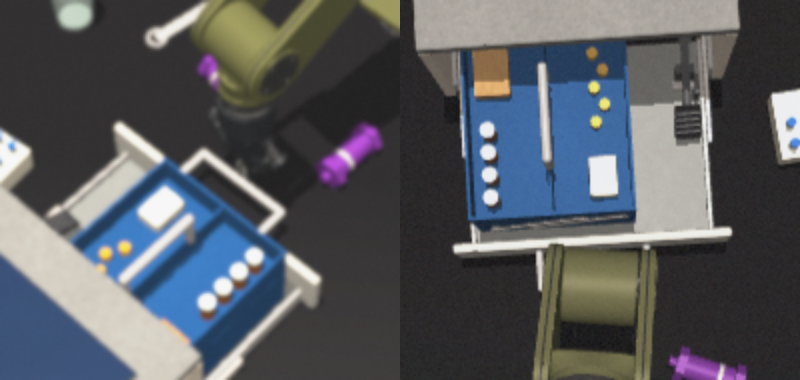

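The tray is sliding in (panel now at row ~241 of the right crop), the top tray is flat and the fingers are behind the bar. Continuing the push.

>>> jog_arm(
  targets=[
    [1.2,0,0,0,-1],
    [1.2,0,0,0,-1],
    [1.2,0,0,0,-1],
    [1.2,0,0,0,-1],
    [1.2,0,0,0,-1],
    [1.2,0,0,0,-1],
    [1.2,0,0,0,-1],
    [1.2,0,0,0,-1],
    [1.2,0,0,0,-1],
    [1.2,0,0,0,-1],
    [1.2,0,0,0,-1],
    [1.2,0,0,0,-1],
    [1.2,0,0,0,-1],
    [1.2,0,0,0,-1],
    [0.8,0,0,0,-1],
    [0.8,0,0,0,-1],
    [0.5,0,0,0,-1],
    [0.5,0,0,0,-1],
    [0,0,0,0,-1],
  ],
)

```text
clock: 54.2
eef_pos: [0.6586, 0.0191, 0.0518]
ee_rot: [[0.999, 0.034, 0.003], [0.034, -0.999, -0.0], [0.003, 0.0, -1.0]]
ft_force: [0.4, 0.6, -0.6]
grip_width: -0.0
```

```bash
python3 -c "
from h import *
go([.67,.02,.048],1.9)
"
```

```text
t 54.2 tcp [0.6586 0.0191 0.0518] ang 1.93 J6 1.48 w -0.0 F [ 0.4  0.6 -0.6] 
 turn 0.03 shift cm [ 1.14 -0.05  0.38]
```

>>> jog_arm(
  targets=[
    [0.6,0,0,0,-1],
    [0.5,0,0,0,-1],
    [0.5,0,0,0,-1],
    [0.4,0,0,0,-1],
    [0.4,0,0,0,-1],
    [0,0,0,0,-1],
  ],
)

```text
clock: 54.95
eef_pos: [0.6724, 0.0198, 0.051]
ee_rot: [[0.999, 0.035, -0.026], [0.035, -0.999, -0.001], [-0.026, 0.0, -1.0]]
ft_force: [-38.1, -2.8, 27.8]
grip_width: 0.0002
```

```bash
python3 -c "
from h import *
go([.67,.02,.048],1.9)
"
```

```text
t 54.95 tcp [0.6724 0.0198 0.051 ] ang 1.98 J6 1.49 w 0.0002 F [-38.1  -2.8  27.8] 
 turn 0.08 shift cm [-0.24 -0.03  0.3 ]
```

At the stop (38 N). Backing off, then up and clear.

>>> jog_arm(
  targets=[
    [-1.5,0,0,0,-1],
    [-3,0,0,0,-1],
    [-4,0,0,0,-1],
    [-4,0,-3,0,-1],
    [-4,0,-5,0,-1],
    [-3,3,-5,0,-1],
    [-3,5,-5,0,-1],
    [0,5,0,0,-1],
    [0,5,0,0,-1],
    [0,5,0,0,-1],
    [0,5,0,0,-1],
    [0,0,0,0,-1],
  ],
)

```text
clock: 56.45
eef_pos: [0.4738, -0.2595, 0.2184]
ee_rot: [[1.0, 0.029, 0.002], [0.029, -1.0, -0.001], [0.002, 0.001, -1.0]]
ft_force: [0.8, 0.1, 0.2]
grip_width: 0.0001
```

```bash
python3 -c "
from h import *
go([.67,.02,.048])
i=imaging.capture('top');s=imaging.capture('scene')
for a,r in blobs('top',i,lambda h,S,v:(v>170)&(S<50),(240,110,395,185),30): print('white',a,np.round(r[0],1),world('top',r,.055),[pt('top',*q,.055)[:2].round(3) for q in cv2.boxPoints(r)])
cv2.imwrite('pics/c14.png',np.hstack([cv2.resize(s,(400,300)),cv2.resize(i,(400,300))])[...,::-1])"
```

```text
t 56.45 tcp [ 0.4738 -0.2595  0.2184] ang 1.69 J6 0.94 w 0.0001 F [0.8 0.1 0.2] 
 turn 0.0 shift cm [ 20.44 -27.36  17.04]
white 150.0 [311.9 147.2] (array([0.7079, 0.0322]), [0.1479, 0.0489], -87.1) [array([0.729, 0.107]), array([ 0.736, -0.04 ]), array([ 0.687, -0.043]), array([0.68 , 0.105])]
white 33.0 [255.5 111. ] (array([0.8088, 0.1799]), [0.0824, 0.0054], -91.6) [array([0.813, 0.221]), array([0.81 , 0.139]), array([0.805, 0.139]), array([0.807, 0.221])]
```

View pics/c14.png

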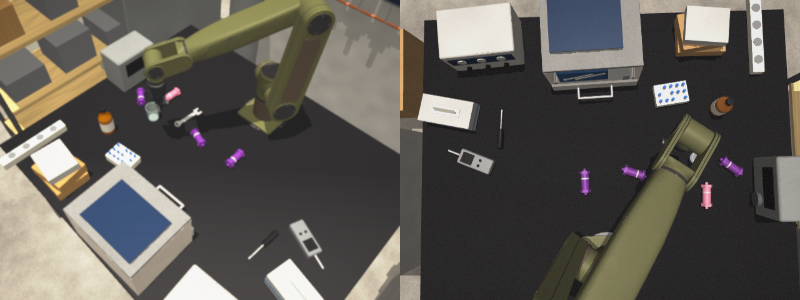

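The tray is home: the bar blob moved 255 mm, from x 0.453 to 0.708, and the bench is otherwise unchanged. Handing in.

```bash
python3 -c "
from station import hand_in
print(hand_in())"
```

```text
the job is handed in; nothing more can be done
None
```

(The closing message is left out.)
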